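# Tag the softest shock mount

## Robot

A 6-joint arm with a two-finger parallel gripper is mounted at the origin on the work surface. World frame = base frame: x ahead of the robot, y to its left, z up, the work surface at z = 0. Lengths are in mm, angles in rad, forces in N, time in s.
With the tool pointing down it reaches from about 250 to 800 mm from the base axis. Payload 8.5 kg.
Tool frame: the origin (TCP) lies on the centre line of the jaws, within the pads' length; the fingertips stand 14 mm ahead of it and the grasp point (between the pads) lies 5 mm behind it (manip.tcp_to_tips is the distance from the TCP to the fingertips, in mm); z points along the fingers, y is the line along which they close (so a half turn about z gives the same grasp; the last joint's range is limited). The gripper opens to 85 mm and grips with 20 to 120 N. Pads are 22 mm wide; open, the fingers measure 114 mm over their backs; the gripper's body (76 mm by 85 mm) begins 54 mm behind the grasp point. The pads swing forward as they close: fully open they stand 13 mm farther back than shut.
Start: joints at [1.113, 0.238, -0.013, 1.319, 0, 1.571], TCP at [232.017, 470.902, 245.276] pointing down, gripper open.
Joint ranges: [-2.66, 2.66], [-1.03, 1.9], [-1.14, 1.46], [-1.82, 2.27], [-1.45, 1.34], [-3.14, 3.14]. Speed limits (rad/s): [2.22, 2.22, 2.79, 3.14, 3.14, 3.14].

## Interface

Orientations are given as a unit quaternion [x, y, z, w].
In Python, from workcell import manip gives the robot as it stands.
- The arm moves only by the shell command python3 -m handwheel 'ROWS'. ROWS is a JSON object of lists of equal length, an entry for each row: "offset": the shift along the world's x, y, z in units of 0.3 m (1.0 is 0.3 m), a list of three; "dr": the turn, a rotation vector about the world's x, y, z in units of 180 degrees (1.0 is 180 degrees), a list of three; "gripper": the opening in per cent of the stroke, from 0 (shut) to 100 (fully open). A call has 1 to 8 rows; each row is the pose to reach, as a shift and turn from the pose commanded when the call began, turning the shorter way round; what a row does not reach only later rows make up. A row lasts 1/12 s, in which the tool goes at most 41.7 mm and 7.16 degrees, less where a joint would pass 70% of its speed; a pose out of reach is approached as far as the arm can. A call with a number of a shift or a turn outside -1 to 1 is refused whole. A call with a gripper value outside its range is refused whole. The fingers move at their own pace and stop on an object; the grip force is fixed at half the most. Time passes only in rows, so rows that repeat a pose let the fingers close. It gives the time, the measured TCP pose, the force, the opening and the grip force at its end, in the units of the state.
- manip.observe(): the state, without advancing time (a new reading comes with each control period).
- manip.grab_frame(name): name is "side" or "top"; returns a dict with "color" (480x640x3 uint8, red, green, blue), "K" (3x3 intrinsics, pixels), "world_to_cam" (4x4, takes a point from world to camera coordinates). Camera axes: x right, y up, looking along -z (the intrinsics and any distortion apply to the point x, -y, -z); pixel columns grow to the right and rows downward; lengths in mm; the calibration is good to about 2 mm. A picture is of the moment at which its call begins. There is no depth.
- manip.close_job(): hands the job in; it is judged then, once.
Trained networks look in a picture, given as the dict that the camera call returned (one of the last four; its "shot" number tells which), for a name from the list of things; names that differ only in an ending like _2 or _b are one class to them, and where a whole thing is asked for, a point or a joint stands for the part that bears it (a point fixed in the world has none). Each returns a list of dicts, best first, with "p" (0 to 1); they miss things now and then, are a little off and sometimes report something else, mostly with a low value. They report only what shows in the picture. A call takes as long as a camera call. They do not tell look-alikes from the thing itself.
- manip.trace(picture, target): "region" (480x640 bool, what is visible of it) and "rect" ([left, top, right, bottom] in pixels, round what is visible of it).
The state is a dict: "clock": time; "q": joint angles; "joint_vel": joint speeds; "tau": joint torques, N m; "tool_pos": TCP position; "tcp_rot": TCP orientation; "contact_force": force on the tool from outside, world axes, zero at the start; "moment": the same for the moment, N m; "opening": finger opening in mm; "grasp_force": force on a finger pad.
Only numpy, scipy, OpenCV 4.12 (cv2) and the standard library are available. Lean on these libraries where they do the work, as an engineer would, in place of code of your own. Each camera call takes 0.05 s, during which the arm holds its last target. There are 200 camera calls.

## Task

Three alike lamp shock mounts stand in a row on the counter, each with a spring pad and, behind it as the robot sees it, an upright steel tag. With the fingertips press each pad at least half-way down, one after another from the robot's left to its right, to find the softest; then push that mount's tag fully down, and leave the other two tags up. Pick nothing up and leave the stands and the other things on the counter where they are.

Things in the scene. Friction and masses are not known exactly. Their poses are not given: they have to be found in the camera images.
- stand_a: One of three outwardly alike bench stands standing loose on the counter in a row from the robot's left (+y) to its right, about 200 mm apart; which stand is in which place, and so where the softest is, changes. Dark iron foot 150 (x) x 72 (y) x 18 mm high, 1.8 kg; origin at the centre of the foot's underside. The spring pad is at x = -40 mm, the tag at x = +42 mm, both at y = 0 in this frame.
- pad_a (a joint): Travel of the pad of stand_a, m: 0 = up, grows as pressed, stop at 0.010. A spring returns it. The three springs differ clearly: at the same depth each firmer one needs at least 1.5 times the force of the next softer; at full travel they take roughly 3, 6.5 and 11 N, in no told order. Released, the softest rests some 0.05 mm below its stop, far too little to see or read; the others rest at it.
- pad_a_top (a point): Centre of the flat top of the round black rubber pad of stand_a, 50 mm across, 72 mm above the counter when up; moves with the pad.
- tag_a (a joint): Travel of the tag of stand_a, m: 0 = up, grows as pushed down, stop at 0.014. Needs about 4 N and stays where it is left (no spring).
- tag_a_top (a point): Centre of the flat top of the tag of stand_a: a plain steel thumb tab 30 (x) x 40 (y) x 6 mm above a two-cheeked upright guide whose top is 62 mm high; tab top 84 mm above the counter when up, 70 mm when home; moves with the tag.
- stand_b: One of three outwardly alike bench stands standing loose on the counter in a row from the robot's left (+y) to its right, about 200 mm apart; which stand is in which place, and so where the softest is, changes. Dark iron foot 150 (x) x 72 (y) x 18 mm high, 1.8 kg; origin at the centre of the foot's underside. The spring pad is at x = -40 mm, the tag at x = +42 mm, both at y = 0 in this frame.
- pad_b (a joint): Travel of the pad of stand_b, m: 0 = up, grows as pressed, stop at 0.010. A spring returns it. The three springs differ clearly: at the same depth each firmer one needs at least 1.5 times the force of the next softer; at full travel they take roughly 3, 6.5 and 11 N, in no told order. Released, the softest rests some 0.05 mm below its stop, far too little to see or read; the others rest at it.
- pad_b_top (a point): Centre of the flat top of the round black rubber pad of stand_b, 50 mm across, 72 mm above the counter when up; moves with the pad.
- tag_b (a joint): Travel of the tag of stand_b, m: 0 = up, grows as pushed down, stop at 0.014. Needs about 4 N and stays where it is left (no spring).
- tag_b_top (a point): Centre of the flat top of the tag of stand_b: a plain steel thumb tab 30 (x) x 40 (y) x 6 mm above a two-cheeked upright guide whose top is 62 mm high; tab top 84 mm above the counter when up, 70 mm when home; moves with the tag.
- stand_c: One of three outwardly alike bench stands standing loose on the counter in a row from the robot's left (+y) to its right, about 200 mm apart; which stand is in which place, and so where the softest is, changes. Dark iron foot 150 (x) x 72 (y) x 18 mm high, 1.8 kg; origin at the centre of the foot's underside. The spring pad is at x = -40 mm, the tag at x = +42 mm, both at y = 0 in this frame.
- pad_c (a joint): Travel of the pad of stand_c, m: 0 = up, grows as pressed, stop at 0.010. A spring returns it. The three springs differ clearly: at the same depth each firmer one needs at least 1.5 times the force of the next softer; at full travel they take roughly 3, 6.5 and 11 N, in no told order. Released, the softest rests some 0.05 mm below its stop, far too little to see or read; the others rest at it.
- pad_c_top (a point): Centre of the flat top of the round black rubber pad of stand_c, 50 mm across, 72 mm above the counter when up; moves with the pad.
- tag_c (a joint): Travel of the tag of stand_c, m: 0 = up, grows as pushed down, stop at 0.014. Needs about 4 N and stays where it is left (no spring).
- tag_c_top (a point): Centre of the flat top of the tag of stand_c: a plain steel thumb tab 30 (x) x 40 (y) x 6 mm above a two-cheeked upright guide whose top is 62 mm high; tab top 84 mm above the counter when up, 70 mm when home; moves with the tag.
- roundel (a point): Bystander, off to the left: middle of the amber glass roundel, 124 mm across, on a cast-iron turntable 160 mm across; 58 mm high in all; this point 46 mm above the counter.
- driver_mid (a point): Bystander beyond the stands: middle of a hex driver lying down, 208 mm long along its x, black handle 28 mm thick; this point 14 mm up.
- standoff_mid (a point): Bystander beyond the stands: middle of an upright nickel-plated standoff, 22 mm across, 58 mm high; this point 29 mm up.
- visor_mid (a point): Bystander, off to the right: inside middle of a yellow pressed-steel lamp visor, an arch 150 mm long, 170 to 200 mm wide, about 100 mm high, standing on its edges; this point 45 mm up.
Mind the look-alikes: they are no part of the job. What is shaped like the stand_b but yellow is not meant.

How it is judged:
By the outcome, as a careful person would: the job done as asked, in the order asked, and still so for the second after the job is handed in, with the robot touching nothing.
It also fails if it takes over 48 s, if anything falls off the work surface, if the arm or the gripper's body presses on something with over 40 N, if the wrist force passes 120 N, or if a joint passes its speed limit or range.

## Working session

There is one attempt and no reset: what is moved stays moved. The work goes in short steps, Python scripts to look and compute and a shell command to move; the robot and the scene stay as the last step left them, time stands still between calls to the robot, and variables do not carry over. Pictures are saved under pics/ and viewed, at most 10 in all, crops included, and the job is handed in when it is done.

```bash
ls; mkdir -p pics
python3 - <<'E'
from workcell import manip
import cv2,json,numpy as np
for n in("top","side"):
    f=manip.grab_frame(n); cv2.imwrite(f"pics/{n}0.png",f["color"][:,:,::-1])
    print(n,f["K"],np.round(f["world_to_cam"],3).tolist(),f.keys())
    for t in("stand_a","pad_a_top","tag_a_top"):
        for d in manip.trace(f,t): print(t,round(d["p"],2),d["rect"],int(d["region"].sum()))
s=manip.observe();print(s)
E
```

```text
pics
top [[465.03775502   0.         321.88104277]
 [  0.         465.03775502 247.86007886]
 [  0.           0.           1.        ]] [[0.137, -0.991, 0.001, -67.333], [0.97, 0.135, 0.201, -588.153], [-0.199, -0.027, 0.98, -1050.439], [0.0, 0.0, 0.0, 1.0]] dict_keys(['color', 'K', 'world_to_cam', 'shot'])
stand_a 0.93 [393.0, 245.3, 428.4, 307.9] 1891
stand_a 0.91 [121.7, 280.6, 177.8, 343.5] 1994
stand_a 0.9 [213.4, 293.0, 255.1, 358.1] 1930
stand_a 0.86 [343.1, 328.0, 407.2, 391.4] 1962
stand_a 0.84 [230.9, 217.2, 276.4, 277.2] 1793
stand_a 0.59 [309.8, 252.2, 342.5, 314.7] 1789
pad_a_top 0.63 [315.5, 285.9, 333.7, 306.5] 343
tag_a_top 0.29 [399.0, 272.5, 425.9, 298.3] 397
side [[481.42018336   0.         317.8517565 ]
 [  0.         481.42018336 240.32794231]
 [  0.           0.           1.        ]] [[0.823, -0.569, 0.001, -470.753], [0.349, 0.506, 0.789, -265.407], [-0.449, -0.648, 0.615, -851.002], [0.0, 0.0, 0.0, 1.0]] dict_keys(['color', 'K', 'world_to_cam', 'shot'])
stand_a 0.97 [173.5, 220.8, 238.0, 274.5] 2087
stand_a 0.94 [263.1, 239.0, 335.4, 303.5] 2323
stand_a 0.88 
[... 381 characters left out ...]
 'q': array([ 1.11296396e+00,  2.38260783e-01, -1.35760713e-02,  1.31924780e+00,
        1.74836047e-05,  1.57081685e+00]), 'joint_vel': array([-7.17243655e-04, -7.96112589e-05,  2.27428266e-04, -2.49868850e-04,
        6.34942477e-04,  1.20905301e-03]), 'tau': array([-5.33471630e-04, -5.38066363e+01,  3.46346676e+01,  6.31577539e-03,
       -4.70485679e-05,  3.77137042e-07]), 'tool_pos': array([232.00426449, 470.84537327, 245.21466175]), 'tcp_rot': array([ 2.26932109e-01,  9.73910569e-01, -1.38417897e-04, -4.12258674e-05]), 'contact_force': array([-0.1426844 , -0.88989109,  0.02366242]), 'moment': array([0.0359581 , 0.0027476 , 0.00350588]), 'grasp_force': 0.0, 'opening': 85.10982284153512}
```

View pics/top0.png

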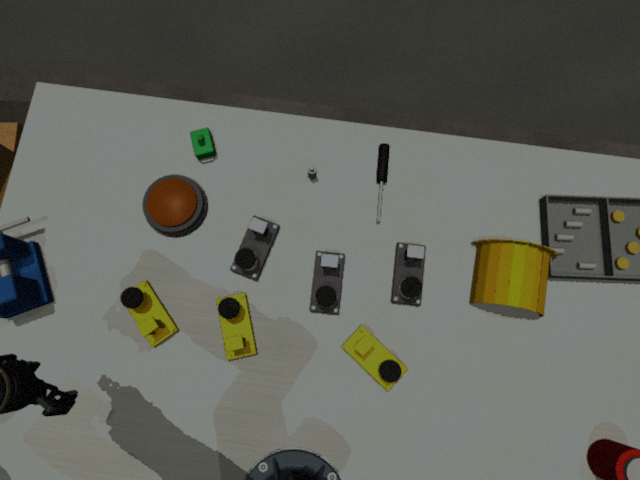

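View pics/side0.png

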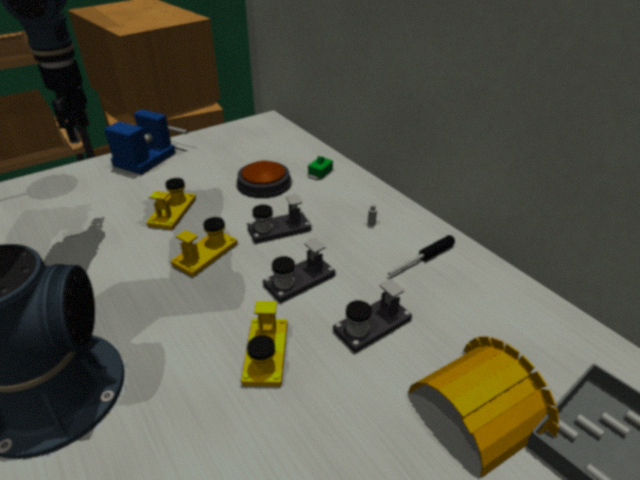

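The top view shows three dark iron stands with pads at about (246,259), (326,296) and (411,288), and light tags behind them at (258,224), (330,260) and (413,250). Three yellow look-alikes are at (149,313), (237,325) and (375,358). The dark ones fit because they have an iron foot and a steel tag behind the pad. The side view agrees: dark stands at (279,220), (300,270) and (372,315). Next I'll fit each stand's pose from the masks and check it in a crop.

```bash
cat > h.py <<'E'
from workcell import manip
import cv2,numpy as np
from scipy.optimize import minimize
from scipy.spatial.transform import Rotation as R
def proj(f,P):
    c=np.c_[P,np.ones(len(P))]@f["world_to_cam"].T
    c=c[:,:3]*[1,-1,-1]; u=c@f["K"].T; return u[:,:2]/u[:,2:]
def back(f,uv,z):
    M=f["world_to_cam"];C=-M[:3,:3].T@M[:3,3]
    d=M[:3,:3].T@(np.linalg.inv(f["K"])@[uv[0],uv[1],1]*[1,-1,-1])
    return C+d*(z-C[2])/d[2]
def box(x,y,z0,z1,a,b): return np.array([[x+i*a/2,y+j*b/2,z] for i in(-1,1) for j in(-1,1) for z in(z0,z1)])
t=np.linspace(0,2*np.pi,24,endpoint=False)
def cyl(x,z0,z1,r): return np.array([[x+r*np.cos(k),r*np.sin(k),z] for k in t for z in(z0,z1)])
PARTS=[box(0,0,0,18,150,72),cyl(-40,58,72,25),cyl(-40,18,58,21),box(42,0,78,84,30,40),box(42,0,18,62,24,26)]
def place(P,p):
    c,s=np.cos(p[2]),np.sin(p[2]); return P@np.array([[c,s,0],[-s,c,0],[0,0,1]])+[p[0],p[1],0]
S=4
def sil(f,p):
    m=np.zeros((480*S,640*S),np.uint8)
    for P in PARTS: cv2.fillConvexPoly(m,cv2.convexHull(np.round(proj(f,place(P,p))*S+S/2-.5).astype(np.int32)),1)
    return m
def at(f,uv):
    for d in manip.trace(f,"stand_a"):
        l,tp,r,b=d["rect"]
        if l<=uv[0]<=r and tp<=uv[1]<=b and d["region"][max(0,int(uv[1])-4):int(uv[1])+5,int(uv[0])-4:int(uv[0])+5].any(): return cv2.resize(d["region"].astype(np.uint8),None,fx=S,fy=S,interpolation=cv2.INTER_LINEAR)
E
cat > fit.py <<'E'
from h import *
T=manip.grab_frame("top");D=manip.grab_frame("side")
side=[(279,227),(300,275),(372,318)]; pads=[(246,259),(326,296),(411,288)]; tags=[(258,224),(330,260),(413,250)]
ims=[cv2.resize(f["color"],None,fx=2,fy=2,interpolation=cv2.INTER_CUBIC) for f in(T,D)]
for i in range(3):
    a=back(T,pads[i],72)[:2];b=back(T,tags[i],84)[:2]
    p0=np.r_[a+(b-a)*40/82,np.arctan2(*(b-a)[::-1])]
    res=[]
    for views in ([T,D],[T],[D]):
        ms=[(f,at(f,pads[i] if f is T else side[i])) for f in views]
        def cost(p):
            p=p*[1,1,.01];c=0
            for f,m in ms:
                s=sil(f,p); c+=1-(s&m).sum()/(s|m).sum()
            return c
        x0=p0/[1,1,.01]
        r=minimize(cost,x0,method="Nelder-Mead",options=dict(initial_simplex=np.vstack([x0]+[x0+8*np.eye(3)[k] for k in range(3)]),xatol=.1,fatol=1e-5))
        p=r.x*[1,1,.01]; res.append(p); print(i,len(views),p.round(3),round(r.fun/len(views),3))
    print(" init",p0.round(3),"pads",np.round(a,1),"tags",np.round(b,1))
    p=res[0];q=place(np.array([[-40,0,72],[42,0,84.]]),p);print(" fit pad",q[0].round(1),"tag",q[1].round(1))
    for f,im in zip((T,D),ims):
        for P in(PARTS[0],PARTS[1],PARTS[3]): cv2.polylines(im,[cv2.convexHull((proj(f,place(P,p))*2).astype(np.int32))],True,(0,255,0),1)
cv2.imwrite("pics/fit.png",np.vstack([ims[0][410:640,420:880],ims[1][370:720,440:900]])[:,:,::-1])
E
python3 fit.py
```

```text
0 2 [ 5.78074e+02  1.83144e+02 -2.25000e-01] 0.078
0 1 [ 5.81857e+02  1.83084e+02 -2.25000e-01] 0.051
0 1 [ 5.75296e+02  1.81106e+02 -2.35000e-01] 0.052
 init [ 5.79685e+02  1.78846e+02 -1.87000e-01] pads [538.4 186.7] tags [623.1 170.6]
 fit pad [539.1 192.1  72. ] tag [619.  173.8  84. ]
1 2 [ 5.16229e+02 -7.63100e+00  4.40000e-02] 0.066
1 1 [ 5.17588e+02 -7.46200e+00  1.90000e-02] 0.072
1 1 [ 5.15129e+02 -7.36900e+00  4.40000e-02] 0.05
 init [ 5.18551e+02 -1.01920e+01  2.50000e-02] pads [478.1 -11.2] tags [561.   -9.1]
 fit pad [476.3  -9.4  72. ] tag [558.2  -5.8  84. ]
2 2 [ 5.65166e+02 -2.02721e+02  1.90000e-02] 0.066
2 1 [ 5.68681e+02 -2.03471e+02  1.80000e-02] 0.051
2 1 [ 5.63178e+02 -2.02527e+02  2.90000e-02] 0.049
 init [ 5.66284e+02 -2.00923e+02  7.20000e-02] pads [ 523.6 -204. ] tags [ 611.1 -197.7]
 fit pad [ 525.2 -203.5   72. ] tag [ 607.2 -201.9   84. ]
```

View pics/fit.png

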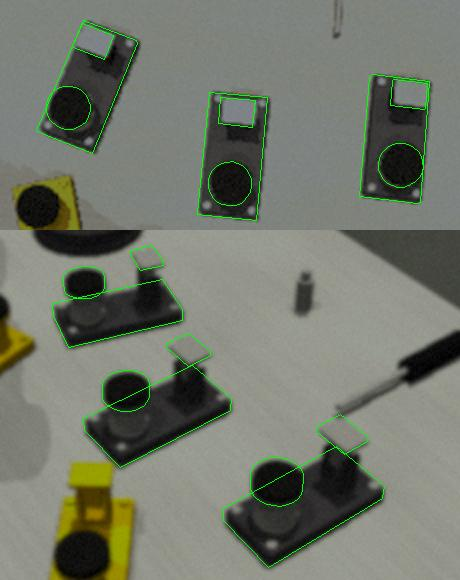

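The enlarged crop shows the model outlines lying on the three dark stands in both views (top row: pads at crop (68,107), (230,184), (400,165)). The yellow look-alikes are clear of them. Poses agree to about 3 mm, so I'll move with the fingers shut.

```bash
python3 -m handwheel '{"offset":[[0.12,-0.11,-0.03],[0.24,-0.22,-0.07],[0.36,-0.33,-0.11],[0.48,-0.44,-0.15],[0.6,-0.55,-0.19],[0.7,-0.65,-0.22],[0.78,-0.72,-0.24],[0.8,-0.74,-0.25]],"dr":[[0,0,0.035],[0,0,0.07],[0,0,0.105],[0,0,0.14],[0,0,0.146],[0,0,0.146],[0,0,0.146],[0,0,0.146]],"gripper":[0,0,0,0,0,0,0,0]}'; python3 -c "
from workcell import manip
print(manip.tcp_to_tips);s=manip.observe();print(s['tool_pos'],s['q'],s['tcp_rot'])"
```

```text
clock: 1.77
tool_pos: [466.8, 253.5, 172.2]
tcp_rot: [-0.0, 1.0, 0.0, 0.0]
contact_force: [1.1, 1.9, -0.4]
opening: -0.0
grasp_force: 0.0
14.0
[466.77526951 253.45417441 172.24862039] [ 4.97470387e-01  2.82812509e-01 -1.43068424e-01  1.14427188e+00
 -4.58465604e-05  4.96538448e-01] [-4.65962186e-04  9.99999839e-01  1.33262178e-04  2.93759045e-04]
```

```bash
python3 -m handwheel '{"offset":[[0.1,-0.085,-0.05],[0.2,-0.17,-0.12],[0.223,-0.19,-0.2],[0.223,-0.19,-0.235],[0.223,-0.19,-0.247],[0.223,-0.19,-0.247],[0.223,-0.19,-0.247],[0.223,-0.19,-0.247]],"dr":[[0,0,0],[0,0,0],[0,0,0],[0,0,0],[0,0,0],[0,0,0],[0,0,0],[0,0,0]],"gripper":[0,0,0,0,0,0,0,0]}'
python3 - <<'E'
from h import *
T=manip.grab_frame("top");D=manip.grab_frame("side");s=manip.observe();print(s["contact_force"],s["tool_pos"])
a=cv2.resize(T["color"][200:340,190:350],None,fx=2.5,fy=2.5);b=cv2.resize(D["color"][160:300,200:360],None,fx=2.5,fy=2.5)
cv2.imwrite("pics/hov.png",np.hstack([a,b])[:,:,::-1])
E
```

```text
clock: 2.43
tool_pos: [532.3, 199.2, 99.7]
tcp_rot: [-0.001, 1.0, 0.0, 0.001]
contact_force: [-0.5, -0.0, 0.1]
opening: -0.0
grasp_force: 0.0
[ 0.15566823  0.28816593 -0.23107753] [532.44032905 199.05788367  99.60427487]
```

View pics/hov.png

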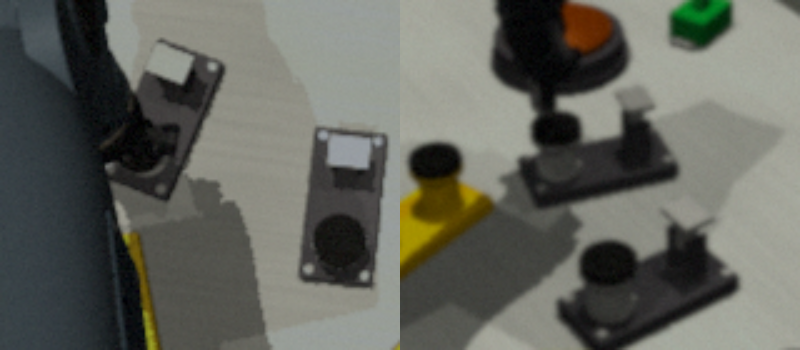

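The crop shows the fingers over the left pad (top crop (155,150), side crop (545,110)), clear of the tag. The TCP is a few mm short of target, so I'll correct it and check the settling.

```bash
python3 -m handwheel '{"offset":[[0.02,-0.02,-0.01],[0.02,-0.02,-0.01],[0.02,-0.02,-0.01],[0.02,-0.02,-0.01]],"dr":[[0,0,0],[0,0,0],[0,0,0],[0,0,0]],"gripper":[0,0,0,0]}';  python3 -c "
from workcell import manip
for i in range(3): manip.grab_frame('top');s=manip.observe();print(s['tool_pos'],s['contact_force'])"
```

```text
clock: 2.87
tool_pos: [538.4, 191.9, 95.3]
tcp_rot: [-0.0, 1.0, -0.0, -0.0]
contact_force: [-0.7, -0.7, -0.1]
opening: 0.2
grasp_force: 0.0
[538.34122427 191.94528812  95.29433302] [ 0.61465705 -0.57047562 -0.05949837]
[538.32722872 191.97342607  95.28883334] [-0.25663807  0.61882606 -0.43239102]
[538.32317884 191.99936788  95.30087965] [-0.055791    0.43204046 -0.15362555]
```

```bash
cat > rd.py <<'E'
from workcell import manip
import numpy as np
F=[];Z=[]
for i in range(8): manip.grab_frame('top');s=manip.observe();F.append(s['contact_force']);Z.append(s['tool_pos'])
print(np.mean(F,0).round(2),np.std(F,0).round(2),Z[-1].round(2),"tip z",round(Z[-1][2]-14,2),s['clock'])
E
python3 -m handwheel '{"offset":[[0,0,-0.015],[0,0,-0.03],[0,0,-0.04],[0,0,-0.05],[0,0,-0.056],[0,0,-0.058],[0,0,-0.058],[0,0,-0.058]],"dr":[[0,0,0],[0,0,0],[0,0,0],[0,0,0],[0,0,0],[0,0,0],[0,0,0],[0,0,0]],"gripper":[0,0,0,0,0,0,0,0]}'; python3 rd.py
```

```text
clock: 3.68
tool_pos: [538.2, 192.0, 78.0]
tcp_rot: [-0.0, 1.0, -0.0, -0.0]
contact_force: [-0.8, -0.3, 2.8]
opening: 0.2
grasp_force: 1.2
[-1.44 -0.07  2.36] [0.57 0.43 0.58] [538.29 192.03  77.93] tip z 63.93 4.0833
```

```bash
python3 -m handwheel '{"offset":[[0,0,0.07],[-0.02,-0.06,0.117],[-0.06,-0.18,0.117],[-0.1,-0.3,0.117],[-0.14,-0.42,0.117],[-0.17,-0.54,0.117],[-0.2,-0.64,0.117],[-0.207,-0.671,0.117]],"dr":[[0,0,0],[0,0,0],[0,0,0],[0,0,0],[0,0,0],[0,0,0],[0,0,0],[0,0,0]],"gripper":[0,0,0,0,0,0,0,0]}'; python3 -m handwheel '{"offset":[[0,0,-0.03],[0,0,-0.05],[0,0,-0.06],[0,0,-0.06]],"dr":[[0,0,0],[0,0,0],[0,0,0],[0,0,0]],"gripper":[0,0,0,0]}'; python3 rd.py
```

```text
clock: 4.75
tool_pos: [474.6, -12.4, 113.0]
tcp_rot: [0.001, 1.0, -0.001, -0.0]
contact_force: [-1.7, 0.4, 0.6]
opening: 0.1
grasp_force: 0.0
clock: 5.08
tool_pos: [476.0, -8.2, 93.8]
tcp_rot: [-0.001, 1.0, 0.0, -0.001]
contact_force: [-0.5, 0.4, 0.7]
opening: 0.0
grasp_force: 0.0
[-0.03  0.02 -0.21] [0.27 0.5  0.51] [476.42  -9.02  95.15] tip z 81.15 5.4833
```

Now at (476.4, -9.0), tips at 81.2 mm. I'll press to the same depth, which is a tip height of 64.

```bash
python3 -m handwheel '{"offset":[[0,0,-0.015],[0,0,-0.03],[0,0,-0.04],[0,0,-0.05],[0,0,-0.055],[0,0,-0.0575],[0,0,-0.0575],[0,0,-0.0575]],"dr":[[0,0,0],[0,0,0],[0,0,0],[0,0,0],[0,0,0],[0,0,0],[0,0,0],[0,0,0]],"gripper":[0,0,0,0,0,0,0,0]}'; python3 rd.py
```

```text
clock: 6.15
tool_pos: [476.4, -9.3, 77.9]
tcp_rot: [-0.0, 1.0, -0.0, 0.0]
contact_force: [-0.5, 0.3, 5.6]
opening: 0.2
grasp_force: 2.7
[-0.68  0.4   5.09] [0.34 0.31 0.86] [476.4   -9.28  78.  ] tip z 64.0 6.55
```

```bash
python3 -m handwheel '{"offset":[[0,0,0.07],[0,-0.06,0.117],[0.03,-0.18,0.117],[0.06,-0.3,0.117],[0.09,-0.42,0.117],[0.13,-0.54,0.117],[0.16,-0.62,0.117],[0.163,-0.647,0.117]],"dr":[[0,0,0],[0,0,0],[0,0,0],[0,0,0],[0,0,0],[0,0,0],[0,0,0],[0,0,0]],"gripper":[0,0,0,0,0,0,0,0]}'; python3 -m handwheel '{"offset":[[0,0,-0.03],[0,0,-0.05],[0,0,-0.06],[0,0,-0.06]],"dr":[[0,0,0],[0,0,0],[0,0,0],[0,0,0]],"gripper":[0,0,0,0]}'; python3 rd.py
```

```text
clock: 7.22
tool_pos: [526.4, -207.0, 112.4]
tcp_rot: [0.001, 1.0, -0.001, 0.0]
contact_force: [0.2, 0.6, -0.3]
opening: 0.1
grasp_force: 0.0
clock: 7.55
tool_pos: [524.0, -201.8, 93.6]
tcp_rot: [-0.001, 1.0, 0.001, -0.001]
contact_force: [-1.5, -0.6, 0.2]
opening: 0.1
grasp_force: 0.0
[-0.1   0.02 -0.04] [0.44 0.4  0.57] [ 525.35 -203.18   95.19] tip z 81.19 7.95
```

```bash
python3 -m handwheel '{"offset":[[0,0,-0.015],[0,0,-0.03],[0,0,-0.04],[0,0,-0.05],[0,0,-0.055],[0,0,-0.0575],[0,0,-0.0575],[0,0,-0.0575]],"dr":[[0,0,0],[0,0,0],[0,0,0],[0,0,0],[0,0,0],[0,0,0],[0,0,0],[0,0,0]],"gripper":[0,0,0,0,0,0,0,0]}'; python3 rd.py
```

```text
clock: 8.62
tool_pos: [525.4, -203.5, 78.0]
tcp_rot: [-0.0, 1.0, -0.0, 0.0]
contact_force: [-0.5, 1.9, 8.1]
opening: -0.1
grasp_force: 4.4
[-1.58  0.7   8.5 ] [0.65 0.45 0.55] [ 525.36 -203.45   78.09] tip z 64.09 9.0167
```

Forces at 8 mm depth are left 2.4 N, middle 5.1 N and right 8.5 N, so the left stand is softest. Next is its tag, at about (619, 174).

```bash
python3 -m handwheel '{"offset":[[0,0,0.1],[0,0.04,0.2],[0.02,0.17,0.23],[0.06,0.3,0.24],[0.09,0.42,0.24],[0.12,0.54,0.24],[0.15,0.66,0.24],[0.18,0.78,0.24]],"dr":[[0,0,0],[0,0,0],[0,0,0],[0,0,0],[0,0,0],[0,0,0],[0,0,0],[0,0,0]],"gripper":[0,0,0,0,0,0,0,0]}'; python3 -m handwheel '{"offset":[[0.04,0.12,0],[0.07,0.24,0],[0.1,0.34,0],[0.12,0.42,0],[0.13,0.46,0],[0.13,0.477,0],[0.13,0.477,-0.05],[0.13,0.477,-0.1]],"dr":[[0,0,0],[0,0,0],[0,0,0],[0,0,0],[0,0,0],[0,0,0],[0,0,0],[0,0,0]],"gripper":[0,0,0,0,0,0,0,0]}';  python3 rd.py
python3 - <<'E'
from h import *
T=manip.grab_frame("top");D=manip.grab_frame("side")
a=cv2.resize(T["color"][170:310,190:350],None,fx=2.5,fy=2.5);b=cv2.resize(D["color"][150:290,210:370],None,fx=2.5,fy=2.5)
cv2.imwrite("pics/hov2.png",np.hstack([a,b])[:,:,::-1])
E
```

```text
clock: 9.68
tool_pos: [579.1, 32.3, 149.2]
tcp_rot: [-0.0, 1.0, -0.0, -0.0]
contact_force: [0.5, -0.3, -1.0]
opening: 0.2
grasp_force: 0.0
clock: 10.35
tool_pos: [618.4, 173.3, 119.7]
tcp_rot: [-0.0, 1.0, -0.0, 0.001]
contact_force: [-0.0, 0.1, -0.4]
opening: 0.1
grasp_force: 0.0
[ 0.29 -0.41 -0.17] [0.6  0.41 1.07] [618.66 173.4  120.65] tip z 106.65 10.75
```

View pics/hov2.png

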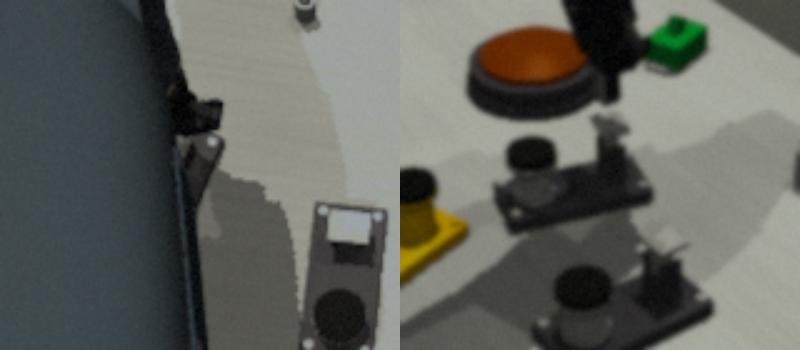

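The fingers hover right over the left stand's tag (side crop (610,95), tag at (612,125)), so I'll push down.

```bash
python3 -m handwheel '{"offset":[[0,0,-0.03],[0,0,-0.06],[0,0,-0.075],[0,0,-0.09],[0,0,-0.105],[0,0,-0.118],[0,0,-0.123],[0,0,-0.123]],"dr":[[0,0,0],[0,0,0],[0,0,0],[0,0,0],[0,0,0],[0,0,0],[0,0,0],[0,0,0]],"gripper":[0,0,0,0,0,0,0,0]}';  python3 rd.py
```

```text
clock: 11.52
tool_pos: [617.9, 173.7, 83.9]
tcp_rot: [-0.0, 1.0, 0.0, 0.0]
contact_force: [-5.4, -2.2, 15.1]
opening: 0.5
grasp_force: 7.7
[-5.61 -1.76 14.88] [0.5  0.58 0.49] [617.9  173.67  83.95] tip z 69.95 11.9167
```

It's at the stop: tips at 69.95 mm with 15 N. I'll retract straight up, move clear and check.

```bash
python3 -m handwheel '{"offset":[[0,0,0.03],[0,0,0.1],[0,0,0.2],[0,0,0.32],[0,0,0.4],[-0.08,0.08,0.4],[-0.18,0.16,0.4],[-0.28,0.24,0.4]],"dr":[[0,0,0],[0,0,0],[0,0,0],[0,0,0],[0,0,0],[0,0,0],[0,0,0],[0,0,0]],"gripper":[0,0,0,0,0,0,0,0]}'; python3 -m handwheel '{"offset":[[-0.1,0.08,0.02],[-0.2,0.16,0.04],[-0.3,0.24,0.06],[-0.4,0.32,0.08],[-0.5,0.4,0.1],[-0.6,0.48,0.12],[-0.7,0.56,0.12],[-0.75,0.6,0.12]],"dr":[[0,0,0],[0,0,0],[0,0,0],[0,0,0],[0,0,0],[0,0,0],[0,0,0],[0,0,0]],"gripper":[0,0,0,0,0,0,0,0]}'; python3 fit.py
```

```text
clock: 12.58
tool_pos: [533.8, 246.2, 202.9]
tcp_rot: [0.0, 1.0, 0.0, 0.0]
contact_force: [0.5, 0.9, -0.1]
opening: 0.1
grasp_force: 0.0
clock: 13.25
tool_pos: [306.3, 427.9, 239.2]
tcp_rot: [-0.001, 1.0, 0.001, -0.0]
contact_force: [0.5, 0.1, -0.2]
opening: 0.2
grasp_force: 0.0
0 2 [ 5.80506e+02  1.82640e+02 -2.30000e-01] 0.108
0 1 [ 5.81629e+02  1.82220e+02 -2.22000e-01] 0.036
0 1 [ 5.77943e+02  1.85288e+02 -1.99000e-01] 0.153
 init [ 5.79685e+02  1.78846e+02 -1.87000e-01] pads [538.4 186.7] tags [623.1 170.6]
 fit pad [541.6 191.7  72. ] tag [621.4 173.1  84. ]
1 2 [ 5.17106e+02 -7.33900e+00  3.10000e-02] 0.063
1 1 [ 5.19278e+02 -7.34500e+00  2.00000e-02] 0.034
1 1 [ 5.14676e+02 -6.80700e+00  2.80000e-02] 0.059
 init [ 5.18551e+02 -1.01920e+01  2.50000e-02] pads [478.1 -11.2] tags [561.   -9.1]
 fit pad [477.1  -8.6  72. ] tag [559.1  -6.   84. ]
2 2 [ 5.66274e+02 -2.02515e+02  1.00000e-02] 0.063
2 1 [ 5.68115e+02 -2.02633e+02  5.00000e-03] 0.034
2 1 [ 5.63922e+02 -2.02696e+02  1.80000e-02] 0.064
 init [ 5.66284e+02 -2.00923e+02  7.20000e-02] pads [ 523.6 -204. ] tags [ 611.1 -197.7]
 fit pad [ 526.3 -202.9   72. ] tag [ 608.3 -202.1   84. ]
```

View pics/fit.png

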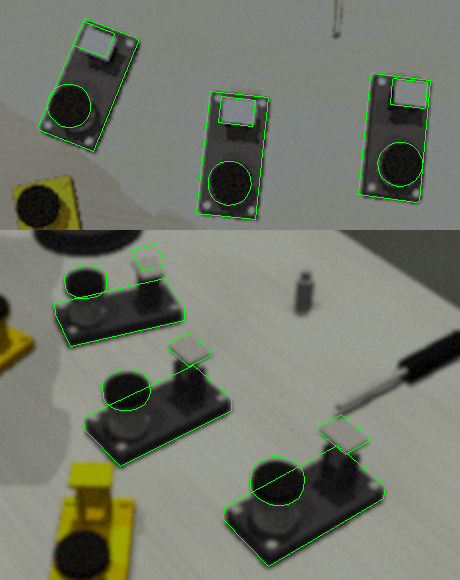

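The left tag now sits clearly lower than its "up" outline (side crop (150,270)). The other two tags are still up, and all three stands are where they were.

```bash
python3 -c "
from workcell import manip
print(manip.close_job())"
```

```text
the job is handed in; nothing more can be done
None
```

I pressed all three pads left to right to about 8 mm (2.4, 5.1 and 8.5 N), found the left mount softest and pushed its tag fully down to the stop; the other two tags are still up, no stand moved visibly, and the job is handed in.

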